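Index the serving turntable to its next stop

ROBOT

A 6-joint arm with a two-finger parallel gripper is mounted at the origin on a cart in front of the work surface, level with it; the furniture and walls round the work are solid. World frame = base frame: x ahead of the robot, y to its left, z up, the work surface at z = 0. Lengths are in m, angles in degrees, forces in N, time in s.
With the tool pointing down it reaches from about 0.35 to 0.875 m from the base axis. Payload 4.2 kg.
Tool frame: the origin (TCP) lies on the front face of the gripper's body, between the roots of the fingers; the fingertips stand finger_overhang ahead of it and the grasp point (between the pads) lies 51 mm ahead of it (finger_overhang is the distance from the TCP to the fingertips, in m); z points along the fingers, y is the line along which they close (so a half turn about z gives the same grasp; the last joint's range is limited). The gripper opens to 87 mm and grips with 3 to 60 N. Pads are 19 mm wide; open, the fingers measure 117 mm over their backs; the gripper's body (75 mm by 190 mm) begins 51 mm behind the grasp point.
Start: joints at [87.41, 22.042, 0.453, 0, -68.411, -14.817], TCP at [0.187, 0.596, 0.292] pointing down, gripper open.
Joint ranges: [-179.83, 179.83], [-69.29, 118.12], [-61.27, 80.66], [-181.25, 117.63], [-171.15, -9.14], [-177.46, 177.46]. Speed limits (degrees/s): [159.86, 159.86, 180, 180, 180, 180].

INTERFACE

Orientations are given as a 3x3 rotation matrix whose columns are the frame's x, y, z axes.
In Python, from station import sense, capture, camera_model, finish_job, finger_overhang gives the robot as it stands. The module is installed in compiled form; this text tells all that it offers.
- The arm moves only by the tool jog_arm, never from a script. Its argument "rows" is a list that holds one entry, the list of rows, each a list of 4 numbers: the shift along the tool's x, y, z in m, then the turn about the tool's z in rad. A call has 1 to 20 rows; each row shifts and turns the commanded pose from where the row before left it, along the tool's axes as they then stand; what a row does not reach is not made up. A row lasts 1/8 s, in which the tool goes at most 62.5 mm and 10.7 degrees, less where a joint would pass 70% of its speed; a pose out of reach is approached as far as the arm can. A call is refused whole if a number of a shift passes 0.0625 or a number of a turn 0.188, either way. A call with a gripper value outside its range is refused whole. "claw" is the opening, from 0 (shut) to 1 (fully open), set as the call begins (left out, the last holds). The fingers move at their own pace and stop on an object; the grip force is fixed at half the most. Time passes only in rows, so rows that do not move let the fingers close. It gives the time, the measured TCP pose, the force, the opening and the grip force at its end, in the units of the state.
- sense(): the state, without advancing time (a new reading comes with each control period).
- capture(name): name is "scene" or "top" or "wrist"; returns the picture (400x640x3 uint8, red, green, blue); there is no depth.
- camera_model(name): a dict with "fovy" (degrees; the focal length in pixels is half the picture's height over the tangent of half this angle, whatever the lens; pixels are square), "cx", "cy" (the principal point, pixels), "eye" and "rotation" of the camera in the world. Camera axes: x right, y down, z forward; pixel columns grow to the right and rows downward; lengths in m; the calibration is good to about 2 mm. The wrist camera is an equidistant fisheye: a pixel r from the principal point sees the ray r / f radians off the axis. A picture is of the moment at which its call begins: read the wrist's pose just before it. camera_model takes no time and is no camera call; for the wrist camera it gives the pose at the moment of the call.
- finish_job(): hands the job in; it is judged then, once.
The state is a dict: "time_s": time; "joints": joint angles; "joint_velocities": joint speeds; "effort": joint torques, N m; "tcp_pos": TCP position; "ee_rot": TCP orientation; "wrist_force": force on the tool from outside, world axes, zero at the start; "moment": the same for the moment, N m; "gripper_width": opening from 0.0 (shut) to 1.0 (fully open); "gripper_force": force on a finger pad.
Only numpy, scipy, OpenCV 4.12 (cv2) and the standard library are available. Lean on these libraries where they do the work, as an engineer would, in place of code of your own. Each camera call takes 0.05 s, during which the arm holds its last target. There are 200 camera calls.

TASK

Turn the coffee turntable on to its next stop, the hole in the brass arc: draw up the black knob of its spring index pin, swing the turntable anticlockwise (seen from above) by the knob, and let the pin ride on the brass until it drops fully home in that hole by its own spring, then let go of the knob. Feel for the hole, gently, and never wrench the turntable against the pin; the cup and the sugar bowl must keep standing in their places on it, and the salt shaker and the green tin must be left alone.

Things in the scene. Friction and masses are not known exactly. Their poses are not given: they have to be found in the camera images.
- foot: fixed grey round foot of the turntable, 260 mm diameter, 8 mm thick. Origin at the centre of its underside on the worktop, on the vertical turning axis; z up; its +x axis points from the turning axis to the start hole. On it lie two flat arc plates, steel then (anticlockwise) brass, 26 and 28 mm wide, centred on the pin's circle of radius 112 mm
- turntable (a joint): angle of the turntable in rad, 0 in the start hole, growing anticlockwise seen from above; stops at -0.35 and 1.25; plain bearing with light friction (about 1 N at the knob; 2 to 3 N with the pin riding on the arcs), stays where it is left
- turntable_centre (a point): centre of the top face of the wooden turntable disc (176 mm diameter, top 36 mm above the worktop), on the turning axis
- index_pin (a joint): height in m by which the spring index pin is drawn up: 0 fully home in a hole, 0.020 at the upper stop. The rounded tip clears the start hole above 0.0105, rides on steel at about 0.0105 and on brass at about 0.0112. The spring always pushes down, with 5 N at home and 8.5 N fully drawn; a damper slows it, so the full drop into a hole takes about 0.15 s
- plunger: upright black round knob, 22 mm diameter, 26 mm high, red dot on top, on an 8 mm steel pin with rounded tip. Origin on the pin's axis, 14 mm above the knob's underside, 12 mm below its top, 112 mm from the turning axis, 62 mm above the worktop with the pin home; moves with turntable and pin. x points outward, z up. Just below is a 17 mm barrel (top at 45.5 mm) on an index arm
- cup: green-grey espresso cup without handle, 62 mm diameter, 58 mm high, standing loose on the turntable on the side away from the knob; origin at the centre of its underside
- bowl: small black sugar bowl, 68 mm diameter, 31 mm high, standing loose on the turntable beside the cup; origin at the centre of its underside
- cup_place (a point): the cup's place on the turntable, a point on its top face that turns with it
- bowl_place (a point): the bowl's place on the turntable, a point on its top face that turns with it
- salt_shaker: glass salt shaker with grey cap, 44 mm diameter, 90 mm high, on the worktop left of the turntable; origin at the centre of its underside
- tin: small green tin, 58 mm diameter, 72 mm high, on the worktop left of the turntable; origin at the centre of its underside
- start_hole (a point): mouth of the hole in the steel arc where the pin sits at the start; steel top 20 mm above the worktop. Anticlockwise a slope leads the pin 0.7 mm up on to the brass arc (top 20.7 mm). The only hole of the brass arc, 10.4 mm wide and 12.5 mm deep, lies 0.54 to 0.90 rad anticlockwise of the start hole: the arc was clamped by hand and its hole is not measured
There are look-alikes about, which are no part of the job. Leave any purple look-alike of the cup alone.

How it is judged:
By the outcome, as a careful person would: the job done as asked, in the order asked, and still so for the second after the job is handed in, with the robot touching nothing.
It also fails if it takes over 48 s, if anything falls off the work surface, if the arm or the gripper's body presses on something with over 40 N, if the wrist force passes 120 N, or if a joint passes its speed limit or range.

## Working session

There is one attempt and no reset: what is moved stays moved. The work goes in short steps, Python scripts to look and compute and a tool call to move; the robot and the scene stay as the last step left them, time stands still between calls to the robot, and variables do not carry over. Pictures are saved under pics/ and viewed, at most 10 in all, crops included, and the job is handed in when it is done.

Besides the shell and the picture viewer there is one more tool, called after ">>>" by a JSON object that holds its "api" and its "payload". jog_arm: Moves the arm, as the interface text tells. Its arguments: {"type":"object","properties":{"rows":{"type":"array"},"claw":{"type":"number"}},"required":["rows"]}

```bash
mkdir -p pics; python3 - <<'E'
from station import *
import cv2,numpy as np
s=sense();print(s);print(finger_overhang if not callable(finger_overhang) else finger_overhang())
for n in("scene","top","wrist"):
    print(n,camera_model(n)); cv2.imwrite(f"pics/{n}0.png",capture(n)[:,:,::-1])
E
```

```text
{'time_s': 0.0, 'joints': array([ 8.74086090e+01,  2.20896746e+01,  3.79376872e-01, -2.89805540e-02,
       -6.84123944e+01, -1.48167933e+01]), 'joint_velocities': array([ 0.0607813 ,  0.09174829, -0.04037472, -0.10663308,  0.01940431,
       -0.04976322]), 'effort': array([-7.08135813e-04, -3.90664208e+01,  1.87409270e+01,  4.21973169e+00,
        1.10083105e-02, -1.95334278e-04]), 'tcp_pos': array([0.18682387, 0.59594053, 0.29116817]), 'ee_rot': array([[ 9.54141786e-01, -2.99354525e-01, -5.66661935e-04],
       [-2.99355046e-01, -9.54139440e-01, -2.11788288e-03],
       [ 9.33233223e-05,  2.19039367e-03, -9.99997597e-01]]), 'wrist_force': array([-0.34027251, -0.4961162 ,  0.40048349]), 'moment': array([-0.00228737,  0.00540817, -0.03113409]), 'gripper_force': 0.0, 'gripper_width': 1.0018484405089307}
0.0697
scene {'fovy': 53.19186661239573, 'cx': 313.03786515262766, 'cy': 203.96130079523078, 'eye': array([-0.18544134,  0.71204146,  0.44795066]), 'rotation': array([[-0.64812305, -0.34570406,  0.6785464 ],
       [-0.76150406,  0.28609519, -0.58160219],
       [ 0.00693338, -0.89366562, -0.44867994]])}
top {'fovy': 48.59019756900023, 'cx': 324.4546790797321, 'cy': 205.2893464132072, 'eye': array([0.22725123, 0.24672566, 0.91994198]), 'rotation': array([[-0.02193017, -0.98507088,  0.17074668],
       [-0.99975026,  0.02087341, -0.00798203],
       [ 0.0042988 , -0.17087909, -0.98528263]])}
wrist {'fovy': 65.70646984690485, 'cx': 323.32804460555246, 'cy': 205.3254065695075, 'eye': array([0.25571736, 0.57407462, 0.38391514]), 'rotation': array([[-0.29900789, -0.91935319, -0.25570295],
       [-0.95424793,  0.2887111 ,  0.07782541],
       [ 0.00227524,  0.26727442, -0.96361777]])}
```

View pics/top0.png

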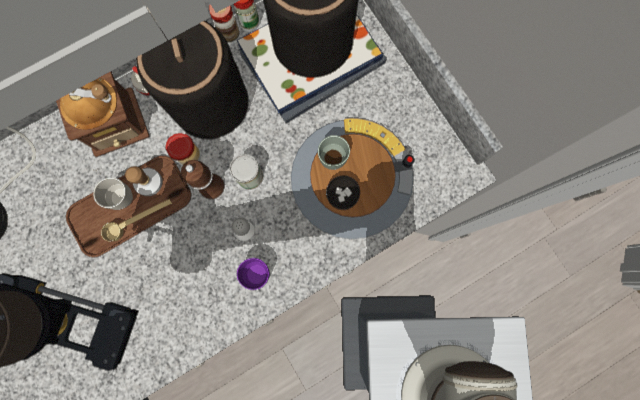

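View pics/scene0.png

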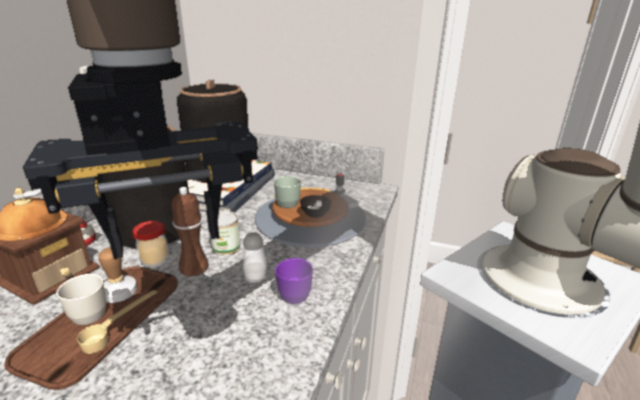

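The top view shows the knob's red dot at about (409,159), the turntable at about (352,177), and the brass arc running anticlockwise from the knob to about (346,126). The cup is at (334,152) and the bowl at (344,191). The salt shaker and tin are well to the left.

```bash
cat > h.py <<'E'
import numpy as np,cv2
from station import *
def ray(m,u,v,fish=False):
    f=200/np.tan(np.radians(m["fovy"]/2)); d=np.array([(u-m["cx"])/f,(v-m["cy"])/f,1.])
    if fish:
        r=np.hypot(d[0],d[1]); d=np.array([d[0]/r*np.sin(r),d[1]/r*np.sin(r),np.cos(r)])
    return m["rotation"]@d
def onplane(m,u,v,z,fish=False):
    d=ray(m,u,v,fish); return m["eye"]+d*(z-m["eye"][2])/d[2]
def red(img):
    h=cv2.cvtColor(img,cv2.COLOR_RGB2HSV); return (((h[...,0]<8)|(h[...,0]>172))&(h[...,1]>150)&(h[...,2]>110)).astype(np.uint8)
E
python3 - <<'E'
from h import *
im=cv2.imread("pics/top0.png")[:,:,::-1]; m=camera_model("top")
n,l,st,c=cv2.connectedComponentsWithStats(red(im))
for i in range(1,n):
    if st[i][4]>5: print("red",st[i],c[i],onplane(m,*c[i],0.074))
h=cv2.cvtColor(im,cv2.COLOR_RGB2HSV)
# wood disc
w=((h[...,0]>5)&(h[...,0]<18)&(h[...,1]>110)&(h[...,2]>60)).astype(np.uint8); w[:, :300]=0;w[:,400:]=0;w[:135]=0;w[230:]=0
cn=max(cv2.findContours(w,0,1)[0],key=cv2.contourArea)
P=np.array([onplane(m,*p,0.036)[:2] for p in cn.reshape(-1,2).astype(float)])
hull=cv2.convexHull(P.astype(np.float32)).reshape(-1,2)
print("disc minEnclosing",cv2.minEnclosingCircle(P.astype(np.float32)))
b=((h[...,0]>18)&(h[...,0]<32)&(h[...,1]>120)&(h[...,2]>120)).astype(np.uint8); b[:,:330]=0;b[:100]=0;b[180:]=0;b[:,420:]=0
ys,xs=np.nonzero(b); B=np.array([onplane(m,x,y,0.0207)[:2] for x,y in zip(xs,ys)])
print("brass",len(B)); np.save("brass.npy",B)
cv2.imwrite("pics/crop.png",cv2.resize(im[100:250,280:430][:,:,::-1],(600,600),interpolation=cv2.INTER_CUBIC))
E
```

```text
red [234   0  18   9 111] [242.20720721   3.97297297] [0.80685301 0.40328533 0.074     ]
red [211  13  19   9  52] [220.55769231  17.88461538] [0.77568187 0.44815102 0.074     ]
red [355  29   3   4   7] [356.          30.57142857] [0.74135711 0.16615404 0.074     ]
red [354  34   2   4   7] [354.42857143  35.28571429] [0.73075954 0.16978161 0.074     ]
red [259  40   4   2   6] [260.5  40.5] [0.72279536 0.36464399 0.074     ]
red [133  67   5   6  19] [134.94736842  69.        ] [0.66458843 0.62076582 0.074     ]
red [286  85  10   7  39] [291.02564103  88.69230769] [0.61543782 0.30244595 0.074     ]
red [166 134  26  24 408] [178.7377451  144.87745098] [0.50145696 0.5259413  0.074     ]
red [407 156   6   6  25] [409.28 158.88] [0.46332429 0.07030323 0.074     ]
disc minEnclosing ((0.44413653016090393, 0.18054533004760742), 0.08765667676925659)
brass 847
```

View pics/crop.png

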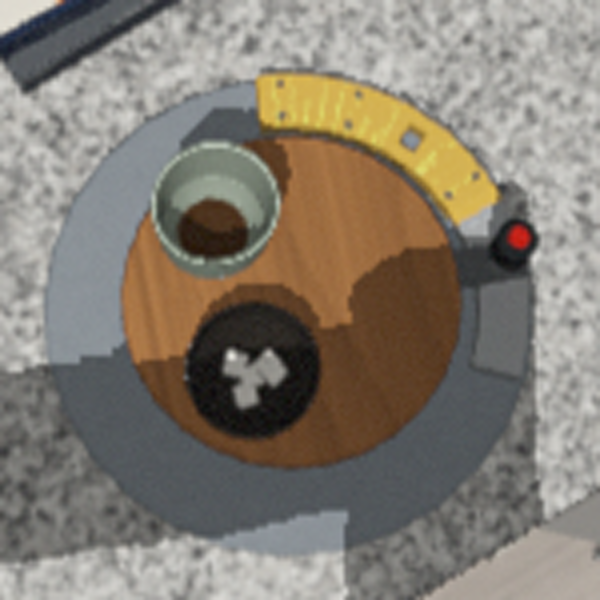

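The crop shows a grey spot, the likely hole, at crop (412,140), which is pixel (383,135). The small dark dots look like screws. I'm moving above the knob now, with the fingers closing tangentially.

>>> {"api": "jog_arm", "payload": {"rows": [[[0.0351,0.0349,0,0],[0.0351,0.0349,0,0],[0.0351,0.0349,0,0],[0.0351,0.0349,0,0],[0.0351,0.0349,0,0],[0.0351,0.0349,0,0],[0.0351,0.0349,0,0],[0.0351,0.0349,0,0],[0.0351,0.0349,0,0],[0.0351,0.0349,0,0],[0.0351,0.0349,0,0],[0.0351,0.0349,0,0],[0,0,0.01,0.1563],[0,0,0.01,0.1563],[0,0,0.01,0.1563],[0,0,0.01,0.1563],[0,0,0.01,0.1563],[0,0,0.01,0.1563],[0,0,0.01,0.1563],[0,0,0,0]]], "claw": 0.6}}

```text
time_s: 2.65
tcp_pos: [0.463, 0.0705, 0.2215]
ee_rot: [[0.174, -0.985, -0.002], [-0.985, -0.174, -0.001], [0.001, 0.002, -1.0]]
wrist_force: [0.2, 0.9, -0.3]
gripper_width: 0.605
gripper_force: 0.0
```

```bash
python3 - <<'E'
from h import *
mt=camera_model("top"); C=np.array([0.4441,0.1805]); im0=cv2.imread("pics/top0.png")[:,:,::-1]
p=onplane(mt,383,135,0.0207)[:2]-C; print("hole r,ang",np.hypot(*p),np.arctan2(p[1],p[0])-np.arctan2(-.1102,.0192))
s=sense(); print(s["time_s"],s["tcp_pos"],s["ee_rot"],s["wrist_force"],s["joints"])
m=camera_model("wrist"); im=capture("wrist"); print(m["eye"])
n,l,st,c=cv2.connectedComponentsWithStats(red(im))
for i in range(1,n):
    if st[i][4]>15: print("red",st[i],c[i],onplane(m,*c[i],0.074,True))
cv2.imwrite("pics/w1.png",im[:,:,::-1])
E
```

```text
hole r,ang 0.11110412106489886 0.7346914320145264
2.65 [0.46302071 0.07048562 0.2214675 ] [[ 1.73629972e-01 -9.84808759e-01 -2.08370859e-03]
 [-9.84810832e-01 -1.73628469e-01 -8.83277241e-04]
 [ 5.08068032e-04  2.20542219e-03 -9.99997439e-01]] [ 0.24930653  0.86783697 -0.32439528] [ 2.85984887e+01  1.08621808e+01 -2.66958858e+01 -1.60098175e-02
 -5.25709810e+01 -1.85898339e+01]
[ 0.47523132 -0.00144262  0.31414037]
red [316 209  12  12 126] [321.6031746  214.37301587] [0.46297599 0.0714267  0.074     ]
red [ 68 235  12  11  55] [ 73.87272727 240.05454545] [0.72282975 0.14906848 0.074     ]
red [ 56 242   8  12  52] [ 58.61538462 248.65384615] [0.75320012 0.16707844 0.074     ]
```

View pics/w1.png

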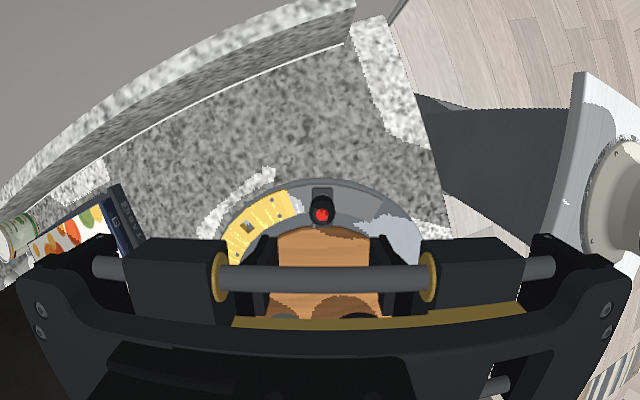

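The wrist view shows the knob's dot at (322,214), centred between the fingers, and a dark hole in the brass at about (248,227). That matches the top view's estimate of about 0.735 rad. Next I descend and grip.

>>> {"api": "jog_arm", "payload": {"rows": [[[0,0,0.02,0],[0,0,0.02,0],[0,0,0.02,0],[0,0,0.02,0],[0,0,0.01,0],[0,0,0.006,0],[0,0,0.006,0],[0,0,0,0]]]}}

```text
time_s: 3.7
tcp_pos: [0.4636, 0.0707, 0.1202]
ee_rot: [[0.172, -0.985, -0.0], [-0.985, -0.172, -0.0], [0.0, 0.0, -1.0]]
wrist_force: [0.2, -0.7, -0.9]
gripper_width: 0.6
gripper_force: 0.0
```

>>> {"api": "jog_arm", "payload": {"rows": [[[0,0,0,0],[0,0,0,0],[0,0,0,0],[0,0,0,0],[0,0,0,0],[0,0,0,0]]], "claw": 0.2}}

```text
time_s: 4.45
tcp_pos: [0.4637, 0.0708, 0.1204]
ee_rot: [[0.172, -0.985, 0.0], [-0.985, -0.172, 0.0], [-0.0, -0.0, -1.0]]
wrist_force: [-0.2, 1.2, 1.6]
gripper_width: 0.239
gripper_force: 30.0
```

>>> {"api": "jog_arm", "payload": {"rows": [[[0,0,-0.002,0],[0,0,-0.002,0],[0,0,-0.003,0],[0,0,-0.003,0],[0,0,-0.002,0],[0,0,-0.002,0],[0,0,-0.001,0],[0,0,0,0]]]}}

```text
time_s: 5.45
tcp_pos: [0.4633, 0.0707, 0.1352]
ee_rot: [[0.172, -0.985, -0.001], [-0.985, -0.172, -0.0], [0.0, 0.001, -1.0]]
wrist_force: [-0.7, 1.5, -7.3]
gripper_width: 0.243
gripper_force: 30.0
```

>>> {"api": "jog_arm", "payload": {"rows": [[[0,0,0,-0.0175],[0,-0.002,0,-0.0175],[0,-0.00392,0,-0.035],[0,-0.00392,0,-0.035],[0,-0.00392,0,-0.035],[0,-0.00392,0,-0.035],[0,-0.00392,0,-0.035],[0,-0.00392,0,-0.035],[0,-0.00392,0,-0.035],[0,-0.00392,0,-0.035],[0,-0.00392,0,-0.035],[0,-0.00192,0,0],[0,0,0,0]]]}}

```text
time_s: 7.08
tcp_pos: [0.5002, 0.0839, 0.1351]
ee_rot: [[0.5, -0.866, -0.0], [-0.866, -0.5, -0.001], [0.0, 0.001, -1.0]]
wrist_force: [3.1, -3.8, -9.0]
gripper_width: 0.242
gripper_force: 30.0
```

```bash
python3 - <<'E'
from h import *
s=sense();p=s["tcp_pos"][:2]-np.array([0.4441,0.1805]); print(np.hypot(*p),np.arctan2(p[1],p[0])+1.398,s["wrist_force"])
m=camera_model("top"); im=capture("top"); cv2.imwrite("pics/top2.png",cv2.resize(im[80:240,270:430][:,:,::-1],(560,560),interpolation=cv2.INTER_CUBIC))
E
```

```text
0.11173499802030488 0.3534679090446404 [ 3.10985021 -3.81058714 -9.00003857]
```

View pics/top2.png

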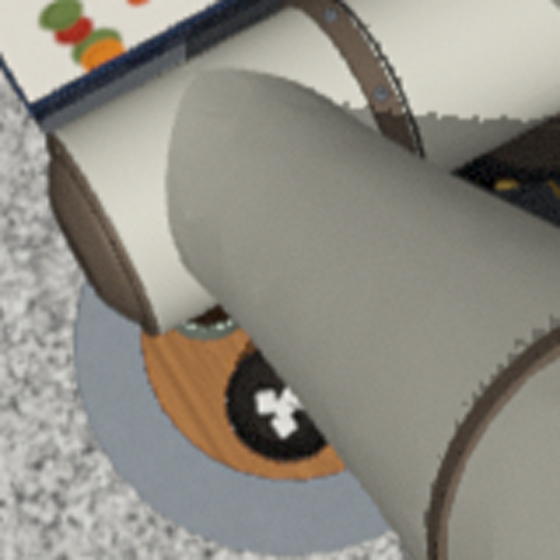

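The arm hides the arc from the top camera, but the bowl and the cup rim are still standing. Now I lower the pin onto the brass and loosen to a light cage.

>>> {"api": "jog_arm", "payload": {"rows": [[[0,0,0.001,0],[0,0,0.001,0],[0,0,0.001,0],[0,0,0.0004,0],[0,0,0,0]]]}}

```text
time_s: 7.75
tcp_pos: [0.5002, 0.0839, 0.1319]
ee_rot: [[0.5, -0.866, 0.0], [-0.866, -0.5, -0.0], [0.0, -0.0, -1.0]]
wrist_force: [3.0, -3.6, -8.6]
gripper_width: 0.246
gripper_force: 30.0
```

>>> {"api": "jog_arm", "payload": {"rows": [[[0,0,0,0],[0,0,0,0],[0,0,0.002,0],[0,0,0.002,0],[0,0,0,0]]], "claw": 0.275}}

```text
time_s: 8.38
tcp_pos: [0.5003, 0.0842, 0.1278]
ee_rot: [[0.5, -0.866, 0.0], [-0.866, -0.5, 0.0], [-0.0, -0.0, -1.0]]
wrist_force: [-0.1, -0.5, -0.3]
gripper_width: 0.273
gripper_force: 0.0
```

>>> {"api": "jog_arm", "payload": {"rows": [[[0,-0.0017,0,-0.015],[0,-0.0017,0,-0.015],[0,-0.0017,0,-0.015],[0,-0.0017,0,-0.015],[0,-0.0017,0,-0.015],[0,-0.0017,0,-0.015],[0,-0.0017,0,-0.015],[0,-0.0017,0,-0.015],[0,-0.0017,0,-0.015],[0,-0.0017,0,-0.015]]]}}

```text
time_s: 9.62
tcp_pos: [0.5117, 0.0918, 0.1272]
ee_rot: [[0.623, -0.782, -0.007], [-0.782, -0.623, -0.004], [-0.002, 0.008, -1.0]]
wrist_force: [-5.7, -3.8, 4.6]
gripper_width: 0.27
gripper_force: 3.5
```

```bash
python3 - <<'E'
from h import *
s=sense();p=s["tcp_pos"][:2]-np.array([0.4441,0.1805]); R=s["ee_rot"];print(np.hypot(*p),np.arctan2(p[1],p[0])+1.398,"yaw",np.arctan2(R[1,0],R[0,0])+1.398,R.T@s["wrist_force"])
m=camera_model("wrist"); im=capture("wrist")
n,l,st,c=cv2.connectedComponentsWithStats(red(im))
for i in range(1,n):
    if st[i][4]>15: 
        q=onplane(m,*c[i],0.0852,True); print("red",st[i],c[i],q,np.arctan2(q[1]-.1805,q[0]-.4441)+1.398)
cv2.imwrite("pics/w2.png",im[:,:,::-1])
E
```

```text
0.11156412070357483 0.4785587150723344 yaw 0.5001848674409549 [-0.59652114  6.80756499 -4.58826586]
red [ 23 110  11  26 113] [ 27.3539823  125.07079646] [0.70807068 0.13686924 0.0852    ] 1.2341945858491665
red [  0 115  10  19 107] [  4.81308411 126.1682243 ] [0.73386001 0.15289034 0.0852    ] 1.3030022122375384
```

View pics/w2.png

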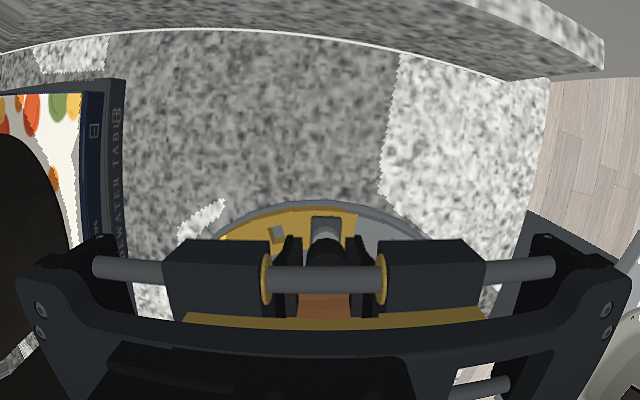

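The wrist view shows the knob caged between the fingers at (325,250) with the hole just ahead at about (277,233). The push force was higher than I expected, so I'll let it settle before going on.

>>> {"api": "jog_arm", "payload": {"rows": [[[0,0,0,0],[0,0,0,0]]]}}

```text
time_s: 9.93
tcp_pos: [0.5124, 0.0922, 0.1273]
ee_rot: [[0.623, -0.782, -0.005], [-0.782, -0.623, -0.003], [-0.001, 0.006, -1.0]]
wrist_force: [-4.5, -2.6, 2.8]
gripper_width: 0.277
gripper_force: 2.6
```

>>> {"api": "jog_arm", "payload": {"rows": [[[0,0,-0.0006,0],[0,-0.0008,-0.0002,-0.0071],[0,-0.0008,0,-0.0071],[0,-0.0008,0,-0.0071],[0,-0.0008,0,-0.0071],[0,-0.0008,0,-0.0071],[0,-0.0008,0,-0.0071]]]}}

```text
time_s: 10.8
tcp_pos: [0.5181, 0.0967, 0.1286]
ee_rot: [[0.656, -0.754, 0.0], [-0.754, -0.656, 0.0], [-0.0, -0.0, -1.0]]
wrist_force: [-3.2, -2.8, -1.8]
gripper_width: 0.276
gripper_force: 1.8
```

>>> {"api": "jog_arm", "payload": {"rows": [[[0,-0.0008,0.0002,-0.0071],[0,-0.0008,0.0002,-0.0071],[0,-0.0008,0,-0.0071],[0,-0.0008,0,-0.0071],[0,-0.0008,0,-0.0071],[0,-0.0008,0,-0.0071],[0,-0.0008,0,-0.0071],[0,-0.0008,0,-0.0071]]]}}

```text
time_s: 11.8
tcp_pos: [0.5224, 0.1006, 0.1284]
ee_rot: [[0.698, -0.716, -0.001], [-0.716, -0.698, -0.001], [-0.0, 0.001, -1.0]]
wrist_force: [-4.3, -3.3, -0.2]
gripper_width: 0.276
gripper_force: 2.6
```

>>> {"api": "jog_arm", "payload": {"rows": [[[0,-0.0008,0,-0.0071],[0,-0.0008,0,-0.0071],[0,-0.0008,0,-0.0071],[0,-0.0008,0,-0.0071],[0,-0.0008,0,-0.0071],[0,-0.0008,0,-0.0071]]]}}

```text
time_s: 12.55
tcp_pos: [0.5259, 0.1041, 0.1284]
ee_rot: [[0.728, -0.686, -0.001], [-0.686, -0.728, -0.001], [-0.0, 0.001, -1.0]]
wrist_force: [-5.0, -3.2, 0.2]
gripper_width: 0.277
gripper_force: 2.5
```

```bash
cat > ck.py <<'E'
from h import *
import sys
s=sense();p=s["tcp_pos"][:2]-np.array([0.4441,0.1805]); R=s["ee_rot"];print(s["time_s"],np.hypot(*p),np.arctan2(p[1],p[0])+1.398,"yaw",np.arctan2(R[1,0],R[0,0])+1.398,R.T@s["wrist_force"])
E
python3 ck.py
```

```text
12.55 0.11195919037824699 0.6470635141354982 yaw 0.6426087853710518 [-1.42201013  5.73475472 -0.16297601]
```

>>> {"api": "jog_arm", "payload": {"rows": [[[0,-0.0008,0,-0.0071],[0,-0.0008,0,-0.0071],[0,-0.0008,0,-0.0071],[0,-0.0006,0,-0.0054],[0,-0.0005,0,-0.0045],[0,-0.0005,0,-0.0045]]]}}

```text
time_s: 13.3
tcp_pos: [0.5286, 0.107, 0.1284]
ee_rot: [[0.752, -0.659, -0.001], [-0.659, -0.752, -0.001], [-0.0, 0.001, -1.0]]
wrist_force: [-4.9, -3.9, 0.6]
gripper_width: 0.278
gripper_force: 2.7
```

>>> {"api": "jog_arm", "payload": {"rows": [[[0,-0.0005,0,-0.0045],[0,-0.0005,0,-0.0045],[0,-0.0005,0,-0.0045],[0,-0.0005,0,-0.0045]]]}}

```text
time_s: 13.8
tcp_pos: [0.5299, 0.1085, 0.1284]
ee_rot: [[0.764, -0.646, -0.001], [-0.646, -0.764, -0.001], [-0.0, 0.001, -1.0]]
wrist_force: [-4.8, -3.5, 0.5]
gripper_width: 0.277
gripper_force: 2.7
```

>>> {"api": "jog_arm", "payload": {"rows": [[[0,-0.0005,0,-0.0045],[0,-0.0005,0,-0.0045],[0,-0.0005,0,-0.0045],[0,-0.0005,0,-0.0045]]]}}

```text
time_s: 14.3
tcp_pos: [0.5315, 0.1102, 0.1284]
ee_rot: [[0.775, -0.632, 0.0], [-0.632, -0.775, -0.0], [0.0, -0.0, -1.0]]
wrist_force: [-1.8, -1.0, -2.2]
gripper_width: 0.279
gripper_force: 1.2
```

```bash
python3 ck.py
```

```text
14.3 0.11215250620806012 0.7208755126342881 yaw 0.7142222428498766 [-0.72583821  1.93340529  2.20470134]
```

The push force fell and the knob is pulling down on the fingers, so it may be dropping in. I'll wait without pushing.

>>> {"api": "jog_arm", "payload": {"rows": [[[0,0,0,0],[0,0,0,0],[0,0,0,0]]]}}

```text
time_s: 14.68
tcp_pos: [0.5333, 0.1114, 0.1293]
ee_rot: [[0.775, -0.631, 0.005], [-0.631, -0.775, 0.002], [0.003, -0.005, -1.0]]
wrist_force: [1.8, 1.3, 0.9]
gripper_width: 0.277
gripper_force: 0.9
```

```bash
python3 ck.py; python3 - <<'E'
from h import *
im=capture("wrist"); cv2.imwrite("pics/w3.png",cv2.resize(im[180:330,200:450][:,:,::-1],(750,450),interpolation=cv2.INTER_CUBIC))
E
```

```text
14.675 0.11282520195363044 0.7390485982691032 yaw 0.7146746494243685 [ 0.61390275 -2.14364438 -0.86804258]
```

View pics/w3.png

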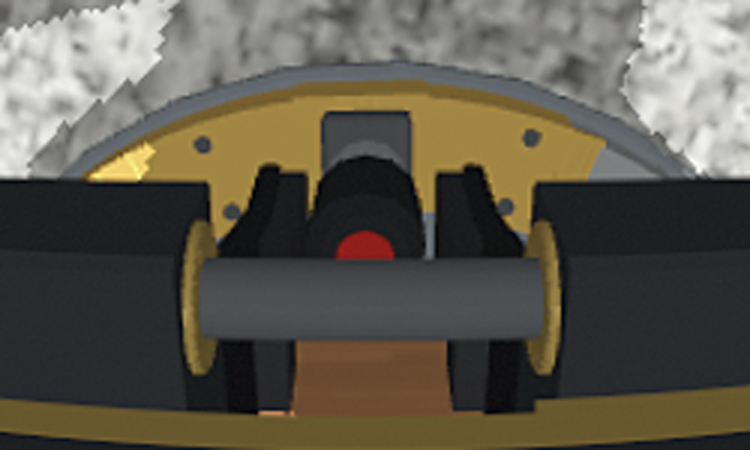

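The picture shows the knob against the leading finger with its red dot now visible below the bar, so it sits lower than before. I'll check the height from the dot, then centre the cage.

>>> {"api": "jog_arm", "payload": {"rows": [[[0,-0.001,0,0],[0,-0.001,0,0],[0,0,0,0],[0,0,0,0]]]}}

```text
time_s: 15.22
tcp_pos: [0.5329, 0.112, 0.1283]
ee_rot: [[0.775, -0.632, 0.001], [-0.632, -0.775, 0.0], [0.0, -0.001, -1.0]]
wrist_force: [1.6, 1.0, 1.6]
gripper_width: 0.273
gripper_force: 1.1
```

```bash
python3 ck.py; python3 - <<'E'
from h import *
m=camera_model("wrist");im=capture("wrist"); 
n,l,st,c=cv2.connectedComponentsWithStats(red(im))
for i in range(1,n):
    if st[i][4]>10 and 250<c[i][0]<400:
        for z in(.074,.0852):
            q=onplane(m,*c[i],z,True)[:2]-[.4441,.1805]; print(st[i],z,np.hypot(*q),np.arctan2(q[1],q[0])+1.398)
E
```

```text
15.225 0.11212372960507906 0.7413136594176897 yaw 0.7139715822226284 [ 0.57344236 -1.80930125 -1.61456277]
[313 257  18   9 136] 0.074 0.11332682756143218 0.7441060468382811
[313 257  18   9 136] 0.0852 0.1187558155106625 0.7420537524300949
```

The dot height fits the pin being home: radius 0.113 m at z = 74 mm, against 0.119 m if it were still riding. I'll let go and rise clear.

>>> {"api": "jog_arm", "payload": {"rows": [[[0,0,0,0],[0,0,0,0],[0,0,0,0],[0,0,0,0]]], "claw": 0.6}}

```text
time_s: 15.78
tcp_pos: [0.5324, 0.1116, 0.128]
ee_rot: [[0.775, -0.632, -0.001], [-0.632, -0.775, -0.0], [-0.0, 0.001, -1.0]]
wrist_force: [-0.1, 0.2, 1.2]
gripper_width: 0.579
gripper_force: 0.0
```

>>> {"api": "jog_arm", "payload": {"rows": [[[0,0,-0.01,0],[0,0,-0.015,0],[0,0,-0.02,0],[0,0,-0.02,0],[0,0,-0.02,0],[0,0,-0.02,0],[0,0,0,0],[0,0,0,0]]]}}

```text
time_s: 16.77
tcp_pos: [0.5322, 0.1117, 0.2331]
ee_rot: [[0.775, -0.632, -0.001], [-0.632, -0.775, 0.0], [-0.001, 0.0, -1.0]]
wrist_force: [0.1, 0.2, -0.0]
gripper_width: 0.603
gripper_force: 0.0
```

```bash
python3 ck.py; python3 - <<'E'
from h import *
m=camera_model("wrist");im=capture("wrist"); cv2.imwrite("pics/w4.png",im[:,:,::-1])
n,l,st,c=cv2.connectedComponentsWithStats(red(im))
for i in range(1,n):
    if st[i][4]>10 and 250<c[i][0]<400:
        for z in(.074,.0852):
            q=onplane(m,*c[i],z,True)[:2]-[.4441,.1805]; print(st[i],z,np.hypot(*q),np.arctan2(q[1],q[0])+1.398)
E
```

```text
16.775 0.11180087456746764 0.7353708818858802 yaw 0.7135075167662068 [-0.06089401 -0.20168454  0.0192993 ]
[315 203  13  12 120] 0.074 0.11143276552336746 0.7442667605944688
[315 203  13  12 120] 0.0852 0.11467680121891788 0.7427784384164202
```

View pics/w4.png

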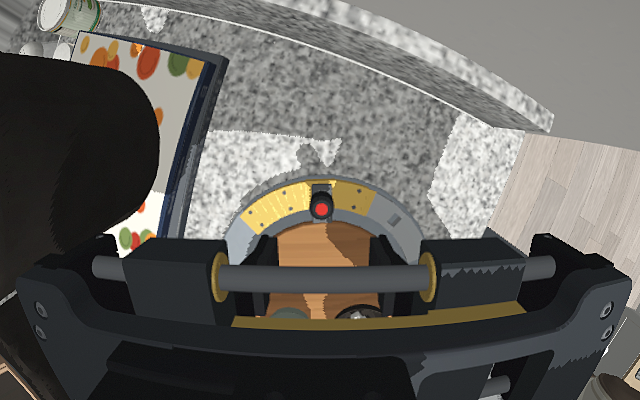

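The wrist view shows the knob at (321,209) on the brass with the released fingers clear. I'll move the arm aside and confirm with the top and scene cameras.

>>> {"api": "jog_arm", "payload": {"rows": [[[0,0,-0.03,0],[0,0,-0.03,0],[-0.045,-0.013,0,0],[-0.045,-0.013,0,0],[-0.045,-0.013,0,0],[-0.045,-0.013,0,0],[-0.045,-0.013,0,0],[-0.045,-0.013,0,0],[-0.045,-0.013,0,0],[-0.045,-0.013,0,0],[-0.045,-0.013,0,0],[-0.045,-0.013,0,0],[0,0,0,0],[0,0,0,0]]]}}

```text
time_s: 18.58
tcp_pos: [0.266, 0.4966, 0.2922]
ee_rot: [[0.775, -0.632, -0.001], [-0.632, -0.775, -0.002], [0.001, 0.002, -1.0]]
wrist_force: [-0.1, -0.3, -0.6]
gripper_width: 0.6
gripper_force: 0.0
```

```bash
python3 - <<'E'
from h import *
d={}
for n_ in("top","scene"):
    for tag in(0,1):
        m=camera_model(n_)
        if tag: im=capture(n_); cv2.imwrite(f"pics/{n_}5.png",im[:,:,::-1])
        else: im=cv2.imread(f"pics/{n_}0.png")[:,:,::-1]
        n,l,st,c=cv2.connectedComponentsWithStats(red(im))
        for i in range(1,n):
            q=onplane(m,*c[i],.074)
            if st[i][4]>2 and .07<np.hypot(q[0]-.4441,q[1]-.1805)<.16:
                for z in(.074,.0852):
                    q=onplane(m,*c[i],z)[:2]-[.4441,.1805]; print(n_,tag,st[i],c[i],z,np.hypot(*q),np.arctan2(q[1],q[0])+1.398)
a=cv2.imread("pics/top5.png")[80:240,270:430];b=cv2.imread("pics/scene5.png")[130:290,240:400]
cv2.imwrite("pics/both.png",cv2.resize(np.hstack([a,b]),(800,400),interpolation=cv2.INTER_CUBIC))
E
```

```text
top 0 [407 156   6   6  25] [409.28 158.88] 0.074 0.11186108247413928 -8.024722244281968e-05
top 0 [407 156   6   6  25] [409.28 158.88] 0.0852 0.10905578525153692 -0.024635335184982177
top 1 [384 123   6   6  25] [386.56 125.6 ] 0.074 0.11225066097375512 0.7421208551041032
top 1 [384 123   6   6  25] [386.56 125.6 ] 0.0852 0.10795962885722787 0.7323390574719254
scene 1 [308 170   2   2   4] [308.5 170.5] 0.074 0.10761782171795065 0.7441739148268629
scene 1 [308 170   2   2   4] [308.5 170.5] 0.0852 0.07975379689619903 0.7588252838082641
```

View pics/both.png

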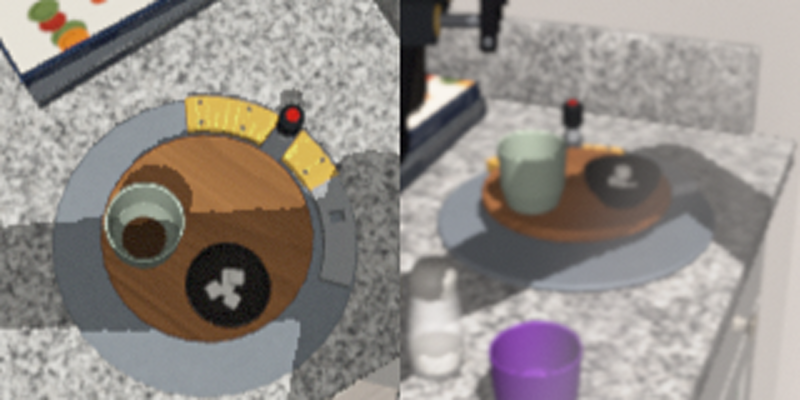

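Both views agree: the knob is at 0.742 rad with its top at 74 mm, so the pin is home. The cup and bowl are standing in their places, and nothing else has been disturbed.

```bash
python3 -c "
from station import *
print(finish_job())"
```

```text
the job is handed in; nothing more can be done
None
```

The turntable is at its next stop, about 0.742 rad anticlockwise of the start hole: the pin dropped home in the brass arc's hole by its own spring and the knob was let go. The cup and bowl are still standing in their places, and the job was handed in at about 19 s.

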